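Change the kitchen roll

TASK

The kitchen roll has run out: lift the empty cardboard core off the upright holder and drop it in the green recycling tub, then take the white paper roll from the slanted rack and mount it on the holder's spindle, fully down and flush on the foot. Leave the brown and blue rolls and everything else on the worktop where they are.

Things in the scene. Friction and masses are not known exactly. Their poses are not given: they have to be found in the camera images.
- holder: Upright kitchen-roll holder, fixed. Round black foot 160 mm across, 14 mm thick; in its centre a steel spindle 28 mm in diameter with a domed tip. At its root a centring boss, 37 mm in diameter for 6 mm above the foot, tapers to 28 mm at 15 mm above the foot. Origin: centre of the foot's underside, z up; x points from the spindle to the tear bar.
- bar_top (a point): Top of the holder's tear bar: an upright steel bar 8 mm thick on the foot, 72 mm from the spindle's axis, ending in a 14 mm ball whose top (this point) is 165 mm above the worktop.
- holder_seat (a point): Point on the spindle's axis at the top face of the foot (14 mm above the worktop), on which a roll stands when fully down.
- holder_tip (a point): Top of the spindle's domed tip, 178 mm above the worktop.
- core: Empty brown cardboard core, a loose stiff tube 45 mm outside, 40 mm bore, 150 mm long, 20 to 35 g. At the start it stands on the holder round the spindle, its lower end on the foot, its upper end 164 mm above the worktop. Origin: centre of its lower end; z along its axis, up at the start.
- core_mid (a point): Centre of the empty core, on its axis, 75 mm from either end.
- tub: Green open recycling tub, fixed: 200 mm (its x) by 150 mm (its y), 100 mm high, walls and floor 5 mm. Origin: centre of its underside, z up.
- rack: Slanted bamboo rack, fixed, 292 mm wide (its y), 155 mm deep, three bays side by side 96 mm apart, a roll in each. The rolls lean back 40 degrees from vertical: their axes point up and towards the rack's +x, their lower ends on a stop lip 44 mm high at the front (-x). Origin: on the worktop, 5 mm in front of the middle of the base board, z up.
- rack_edge (a point): Middle of the upper edge of the rack's sloping shelf. The shelf carries the lowest 92 mm of each roll; on it low rails, 18 mm high, flank the lowest 80 mm of each roll, 35 mm from its axis. The upper 58 mm of each roll stand free, 32 mm from the next roll.
- paper_roll: White kitchen-paper roll, the one to mount: stiff, 64 mm in diameter, 150 mm long, open 40 mm bore right through, 90 to 180 g. It lies in one of the three bays of the rack (which one varies). Origin: centre of its lower end face; z along its axis towards its upper end. Either end may be down on the holder.
- roll_mid (a point): Centre of the white roll, on its axis, 75 mm from either end; 75 mm above holder_seat when fully down.
- brown_roll: Brown paper roll in another bay, same size and build as the white roll, to be left alone. Origin as for the white roll.
- blue_roll: Blue paper roll in another bay, same size and build as the white roll, to be left alone. Origin as for the white roll.
- mill: Dark wooden pepper mill, 56 mm in diameter, 215 mm tall, standing loose between rack and holder. Origin: centre of its underside.
- mug: Blue mug, loose, 80 mm in diameter, 92 mm tall, handle out to 77 mm from its axis along its +y. Origin: centre of its underside.
- jar: Amber jar, loose, 80 mm in diameter, 110 mm tall. Origin: centre of its underside.
- oil: Green oil bottle, loose, 66 mm in diameter, 245 mm tall. Origin: centre of its underside.

How it is judged:
By the outcome, as a careful person would: the job done as asked, in the order asked, and still so for the second after the job is handed in, with the robot touching nothing.
It also fails if it takes over 64 s, if anything falls off the work surface, if the arm or the gripper's body presses on something with over 40 N, if the wrist force passes 120 N, or if a joint passes its speed limit or range.

ROBOT

A 7-joint arm with a two-finger parallel gripper is mounted at the origin on the work surface. World frame = base frame: x ahead of the robot, y to its left, z up, the work surface at z = 0. Lengths are in m, angles in rad, forces in N, time in s.
With the tool pointing down it reaches from about 0.425 to 0.925 m from the base axis. Payload 6.8 kg.
Tool frame: the origin (TCP) lies where the fingers leave the gripper's body, on its centre line; the fingertips stand 73 mm ahead of it and the grasp point (between the pads) lies 54 mm ahead of it; z points along the fingers, y is the line along which they close (so a half turn about z gives the same grasp; the last joint's range is limited). The gripper opens to 85 mm and grips with 20 to 120 N. Pads are 22 mm wide; open, the fingers measure 114 mm over their backs; the gripper's body (76 mm by 85 mm) begins 54 mm behind the grasp point. The pads swing forward as they close: fully open they stand 13 mm farther back than shut.
Start: joints at [1.045, 0.477, 0.022, 1.555, -0.011, 1.109, -0.083], TCP at [0.274, -0.617, 0.304] pointing down, gripper open.
Joint ranges: [-2.96, 2.96], [-0.34, 2.1], [-1.41, 1.46], [0.24, 2.44], [-1.37, 4.51], [0.17, 1.92], [-2.96, 2.96]. Speed limits (rad/s): [2.39, 2.39, 3.14, 3.14, 3.14, 3.14, 3.14].

INTERFACE

Orientations are given as a rotation vector (axis times angle).
In Python, from bench import r gives the robot as it stands.
- The arm moves only by the shell command python3 drive.py FILE [OPENING] [FORCE], which reads ROWS from the file FILE. ROWS is a JSON list that holds a single list of rows (three levels of brackets), with 1 to 5 rows, each of 6 numbers: dx, dy, dz in units of 50 mm, then a rotation vector rx, ry, rz in rad; each row is the pose to reach, as a shift and turn from the pose commanded when the command began, along the tool's axes at that moment; what a row does not reach only later rows make up. A row lasts 1/10 s, in which the tool goes at most 0.05 m and 0.15 rad, less where a joint would pass 70% of its speed; a pose out of reach is approached as far as the arm can. OPENING is the finger opening in m, set as the command begins (- or left out keeps the last). The fingers move at their own pace and stop on an object; FORCE is the grip in N (left out, the last holds). Time passes only in rows, so rows that do not move let the fingers close. It prints the time, the measured TCP pose, the force, the opening and the grip force at its end. Input that does not fit is refused with a message, and nothing moves.
- r.get_obs(): the state, without advancing time (a new reading comes with each control period).
- r.grab_frame(name): name is "side" or "top"; returns (picture, depth): 480x640x3 uint8, blue, green, red; 480x640 float32, m along the optical axis (not along the pixel's ray), 0 where there is no reading.
- r.camera_info(name): a dict with "camera_matrix" (3x3 intrinsics, pixels), "R" (3x3) and "t" (3): a world point X has camera coordinates R X + t. Camera axes: x right, y down, z forward; pixel columns grow to the right and rows downward; lengths in m; the calibration is good to about 2 mm. A picture is of the moment at which its call begins. camera_info takes no time and is no camera call.
- r.hand_in(): hands the job in; it is judged then, once.
The state is a dict: "clock": time; "joints": joint angles; "qvel": joint speeds; "tau": joint torques, N m; "tcp_pos": TCP position; "orientation": TCP orientation; "contact_force": force on the tool from outside, world axes, zero at the start; "moment": the same for the moment, N m; "grip_width": finger opening in m; "gripper_force": force on a finger pad.
Only numpy, scipy, OpenCV 4.12 (cv2) and the standard library are available. Lean on these libraries where they do the work, as an engineer would, in place of code of your own. Each camera call takes 0.05 s, during which the arm holds its last target. There are 200 camera calls.

## Working session

There is one attempt and no reset: what is moved stays moved. The work goes in short steps, Python scripts to look and compute and a shell command to move; the robot and the scene stay as the last step left them, time stands still between calls to the robot, and variables do not carry over. Pictures are saved under pics/ and viewed, at most 10 in all, crops included, and the job is handed in when it is done.

```bash
ls; mkdir -p pics; python3 - <<'E'
from bench import r
import cv2,numpy as np
for n in("side","top"):
    p,d=r.grab_frame(n); cv2.imwrite(f"pics/{n}0.png",p); np.save(f"{n}0.npy",d)
    c=r.camera_info(n); print(n,np.round(c["camera_matrix"],1).tolist(),np.round(-c["R"].T@c["t"],3),np.round(c["R"],2).tolist())
o=r.get_obs();print(o)
E
```

```text
bench.py
drive.py
pics
side [[436.0, 0.0, 317.1], [0.0, 436.0, 241.8], [0.0, 0.0, 1.0]] [0.523 0.985 0.74 ] [[-1.0, -0.02, 0.01], [-0.02, 0.56, -0.83], [0.01, -0.83, -0.56]]
top [[594.6, 0.0, 317.1], [0.0, 594.6, 242.8], [0.0, 0.0, 1.0]] [0.43  0.045 1.503] [[0.01, -1.0, -0.01], [-1.0, -0.01, -0.07], [0.07, 0.01, -1.0]]
{'clock': 0.1, 'joints': array([ 1.04489484,  0.47774408,  0.02234242,  1.55632539, -0.01147191,
        1.10930452, -0.083118  ]), 'qvel': array([-0.00015815, -0.00165072,  0.00113361, -0.00443266,  0.00031232,
       -0.00029381,  0.00096316]), 'tau': array([ 3.10364587e-03, -5.97758460e+01,  1.61282770e+00, -2.81954098e+01,
        1.27027952e-02,  4.99936737e-03, -3.21406458e-05]), 'tcp_pos': array([ 0.27371203, -0.61657301,  0.30301646]), 'orientation': array([-3.07174152e+00, -6.51213442e-01,  7.60022657e-04]), 'contact_force': array([-1.26091022,  0.72971781,  0.11048177]), 'moment': array([-0.0242835 , -0.04155228,  0.07185239]), 'gripper_force': 0.0, 'grip_width': 0.0854566255075761}
```
View pics/side0.png

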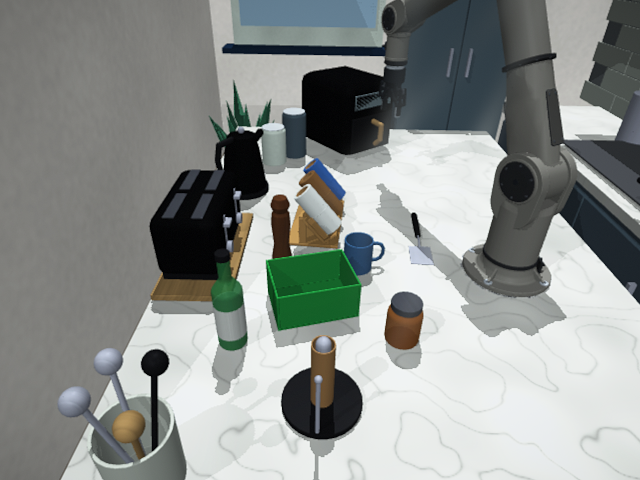

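View pics/top0.png

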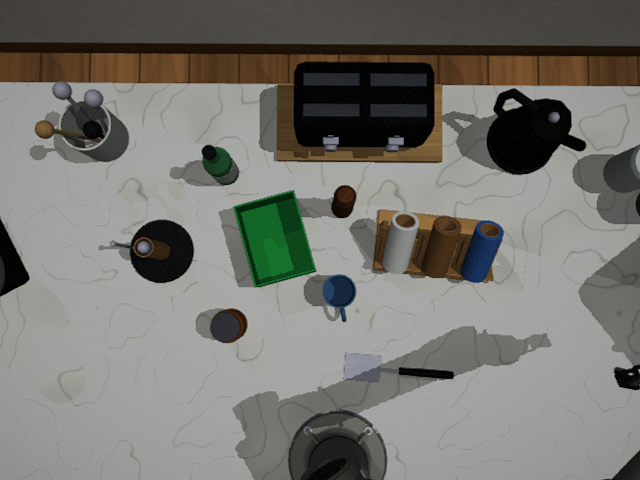

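The side view shows the core on the spindle at (322,370) with the bar ball at (318,380). The tub is at (313,288) and the white roll at (318,210). The top view shows the foot at (162,250), the spindle tip at (143,247), the bar ball at (113,245), the tub at (275,240), the white roll at (402,243) in the leftmost (+y) bay, the mill at (344,200) and the mug at (340,292).

```bash
cat > h.py <<'E'
import numpy as np,cv2
from bench import r
def cloud(n,d):
    c=r.camera_info(n);K=c["camera_matrix"];v,u=np.mgrid[:480,:640]
    P=np.stack([(u-K[0,2])/K[0,0]*d,(v-K[1,2])/K[1,1]*d,d],-1)
    return (P-c["t"])@c["R"]
def ray(n,uv,z):
    c=r.camera_info(n);K=c["camera_matrix"];C=-c["R"].T@c["t"]
    w=c["R"].T@np.linalg.solve(K,[uv[0],uv[1],1]);return C+w*(z-C[2])/w[2]
def circ(x,y):
    A=np.c_[2*x,2*y,np.ones(len(x))];s=np.linalg.lstsq(A,x*x+y*y,rcond=None)[0]
    return s[0],s[1],np.sqrt(s[2]+s[0]**2+s[1]**2)
E
python3 - <<'E'
from h import *
from scipy.optimize import least_squares
W={};I={}
for n in("side","top"):
    W[n]=cloud(n,np.load(n+"0.npy"));I[n]=cv2.imread(f"pics/{n}0.png").astype(int)
def reg(n,u0,u1,v0,v1):
    return W[n][v0:v1,u0:u1].reshape(-1,3),I[n][v0:v1,u0:u1].reshape(-1,3)
# foot
for n,b in(("top",(120,200,210,290)),("side",(275,370,360,445))):
    m=np.zeros((480,640),np.uint8);u0,u1,v0,v1=b
    m[v0:v1,u0:u1]=(I[n][v0:v1,u0:u1].max(-1)<45)
    c=max(cv2.findContours(m,0,1)[0],key=cv2.contourArea);h=cv2.convexHull(c)[:,0]
    q=np.array([ray(n,p,0.014) for p in h]);print(n,"foot",np.round(circ(q[:,0],q[:,1]),4))
    p,c=reg(n,*b); 
    if n=="top": p,c=reg(n,100,200,210,290)
    grey=(np.ptp(c,1)<25)
    s=p[(p[:,2]>.168)&(p[:,2]<.19)&grey];print(" tip z>.168",len(s),np.round(s.mean(0),4),s[:,2].max())
    br=(c[:,2]-c[:,0]>30)&(p[:,2]>.03)&(p[:,2]<.17); s=p[br]
    if len(s)>20: print(" core",len(s),np.round(circ(s[:,0],s[:,1]),4),"zmax",s[:,2].max())
    ball=grey&(p[:,2]>.15)&(p[:,2]<.17)
    s=p[ball];print(" ball",len(s),np.round(s.mean(0),4),np.round(np.median(s,0),4))
# rolls
B={"white":lambda c:(c.min(1)>100)&(np.ptp(c,1)<35),"brown":lambda c:(c[:,2]-c[:,0]>30),"blue":lambda c:(c[:,0]-c[:,2]>50)}
bx={"white":(375,425,205,280),"brown":(420,464,212,280),"blue":(455,505,217,285)}
bs={"white":(285,345,178,240)}
for k in bx:
  for n,bb in(("top",bx),("side",bs)):
    if k not in bb: continue
    p,c=reg(n,*bb[k]);s=p[B[k](c)&(p[:,2]>.065)&(p[:,2]<.3)]
    s=s[np.linalg.norm(s-np.median(s,0),axis=1)<.1]
    def f(x):
        a=np.array([np.sin(x[3])*np.cos(x[2]),np.sin(x[3])*np.sin(x[2]),np.cos(x[3])])
        d=s-np.array([x[0],x[1],.12]);return np.linalg.norm(np.cross(d,a),axis=1)-.032
    o=least_squares(f,[np.median(s[:,0]),np.median(s[:,1]),0,np.radians(40)],loss="soft_l1",f_scale=.002)
    x=o.x;a=np.array([np.sin(x[3])*np.cos(x[2]),np.sin(x[3])*np.sin(x[2]),np.cos(x[3])])
    t=(s-[x[0],x[1],.12])@a
    print(k,n,len(s),"xy@.12",np.round(x[:2],4),"yaw,tilt",np.round(np.degrees(x[2:]),1),"res",np.median(abs(f(x))),"ends",np.round(np.percentile(t,[0,1,99,100]),4),"axis",np.round(a,3),"top",np.round(np.array([x[0],x[1],.12])+a*np.percentile(t,99.5),4))
# tub
p=W["top"];c=I["top"];g=((c[...,1]-c[...,2]>40)&(p[...,2]>.085)&(p[...,2]<.11))
g[:,:228]=0
s=p[g];print("tub",len(s),cv2.minAreaRect(s[:,:2].astype(np.float32)))
for nm,b,z in(("mill",(325,360,180,222),.19),("mug",(318,360,270,322),.08),("jar",(205,250,305,345),.09),("oil",(195,245,140,190),.1)):
    q,c=reg("top",*b);s=q[q[:,2]>z];print(nm,np.round(s.mean(0),3),s[:,2].max().round(3))
E
```

```text
top foot [0.5101 0.4461 0.0793]
 tip z>.168 104 [0.5114 0.4453 0.1738] 0.18135255946466175
 core 125 [0.5112 0.4449 0.0208] zmax 0.16767909199306053
 ball 102 [0.5134 0.4631 0.1619] [0.5146 0.4437 0.1633]
side foot [0.5133 0.4532 0.0795]<stdin>:17: RuntimeWarning: Mean of empty slice.
  ret = um.true_divide(
Traceback (most recent call last):
ValueError: zero-size array to reduction operation maximum which has no identity
```

```bash
cat > m.py <<'E'
from h import *
from scipy.optimize import least_squares
W={};I={}
for n in("side","top"):
    W[n]=cloud(n,np.load(n+"0.npy"));I[n]=cv2.imread(f"pics/{n}0.png").astype(int)
def reg(n,u0,u1,v0,v1):
    return W[n][v0:v1,u0:u1].reshape(-1,3),I[n][v0:v1,u0:u1].reshape(-1,3)
for n,b in(("top",(100,200,210,290)),("side",(275,370,325,445))):
    p,c=reg(n,*b);grey=(np.ptp(c,1)<25)
    s=p[(p[:,2]>.168)&(p[:,2]<.19)];print(n,"tip",len(s),np.round(s.mean(0),4))
    br=(c[:,2]-c[:,0]>30)&(p[:,2]>.03)&(p[:,2]<.17); s=p[br]
    print(" core",len(s),np.round(circ(s[:,0],s[:,1]),4),"zmax",s[:,2].max())
    s=p[(p[:,2]>.03)&(p[:,1]>.495)&(p[:,1]<.54)];print(" bar",len(s),np.round(np.median(s,0),4),s[:,2].max())
B={"white":lambda c:(c.min(1)>100)&(np.ptp(c,1)<35),"brown":lambda c:(c[:,2]-c[:,0]>30),"blue":lambda c:(c[:,0]-c[:,2]>50)}
bx={"white":(375,425,205,280),"brown":(420,464,212,280),"blue":(455,505,217,285)}
bs={"white":(285,345,178,240)}
for k in bx:
  for n,bb in(("top",bx),("side",bs)):
    if k not in bb: continue
    p,c=reg(n,*bb[k]);s=p[B[k](c)&(p[:,2]>.065)&(p[:,2]<.3)]
    s=s[np.linalg.norm(s-np.median(s,0),axis=1)<.1]
    def f(x):
        a=np.array([np.sin(x[3])*np.cos(x[2]),np.sin(x[3])*np.sin(x[2]),np.cos(x[3])])
        d=s-np.array([x[0],x[1],.12]);return np.linalg.norm(np.cross(d,a),axis=1)-.032
    x=least_squares(f,[np.median(s[:,0]),np.median(s[:,1]),0,np.radians(40)],loss="soft_l1",f_scale=.002).x
    a=np.array([np.sin(x[3])*np.cos(x[2]),np.sin(x[3])*np.sin(x[2]),np.cos(x[3])])
    t=(s-[x[0],x[1],.12])@a
    print(k,n,len(s),"xy@.12",np.round(x[:2],4),"yaw,tilt",np.round(np.degrees(x[2:]),1),"res",np.median(abs(f(x))).round(5),"ends",np.round(np.percentile(t,[0,1,99,100]),4),"top",np.round(np.array([x[0],x[1],.12])+a*np.percentile(t,99.5),4))
p=W["top"];c=I["top"];g=((c[...,1]-c[...,2]>40)&(p[...,2]>.085)&(p[...,2]<.11))
g[:,:228]=0;g[:180]=0
s=p[g];print("tub",len(s),cv2.minAreaRect(s[:,:2].astype(np.float32)))
for nm,b,z in(("mill",(325,360,180,222),.19),("mug",(318,360,270,322),.08),("jar",(205,250,305,345),.09),("oil",(195,245,140,190),.1)):
    q,c=reg("top",*b);s=q[q[:,2]>z];print(nm,np.round(s.mean(0),3),s[:,2].max().round(3))
E
python3 m.py
```

```text
top tip 104 [0.5114 0.4453 0.1738]
 core 125 [0.5112 0.4449 0.0208] zmax 0.16767909199306053
 bar 85 [0.5191 0.5141 0.1234] 0.16967760743668595
side tip 141 [0.5125 0.4513 0.1734]
 core 1077 [0.513  0.453  0.0189] zmax 0.16563789210018684
 bar 258 [0.5203 0.5218 0.1146] 0.16531915626641902
white top 1029 xy@.12 [ 0.5459 -0.1437] yaw,tilt [-5.9 39.9] res 0.00146 ends [-0.0967 -0.0935  0.0533  0.0561] top [ 0.5802 -0.1473  0.1614]
white side 971 xy@.12 [ 0.5454 -0.1429] yaw,tilt [-6.  40.1] res 0.00126 ends [-0.0966 -0.091   0.0517  0.0527] top [ 0.5787 -0.1464  0.1598]
brown top 1538 xy@.12 [ 0.5358 -0.2385] yaw,tilt [-4.7 38.8] res 0.00259 ends [-0.095  -0.0906  0.0533  0.0557] top [ 0.5696 -0.2413  0.1621]
blue top 947 xy@.12 [ 0.5263 -0.3348] yaw,tilt [-6.1 39.9] res 0.00151 ends [-0.0963 -0.0939  0.0529  0.0553] top [ 0.5604 -0.3385  0.1611]
tub 565 ((0.538941502571106, 0.15536078810691833), (0.20001673698425293, 0.14876508712768555), 15.804078102111816)
mill [ 0.621 -0.007  0.236] 1.503
mug [0.415 0.002 0.213] 1.503
jar [0.331 0.263 0.122] 1.503
oil [0.702 0.277 0.191] 1.503
```

```bash
cat > go.py <<'E'
# usage: go.py x y z  psi_deg  tilt_deg tilt_dir_deg : goal TCP; tool z = down, tilted by tilt towards tilt_dir
import sys;from h import *
from scipy.spatial.transform import Rotation as T
x,y,z,psi,tl,td=map(float,sys.argv[1:7]);psi,tl,td=np.radians([psi,tl,td])
Z=np.array([np.sin(tl)*np.cos(td),np.sin(tl)*np.sin(td),-np.cos(tl)])
Y=np.array([np.cos(psi),np.sin(psi),0]);Y-=Z*(Y@Z);Y/=np.linalg.norm(Y)
G=T.from_matrix(np.c_[np.cross(Y,Z),Y,Z])
o=r.get_obs();R=T.from_rotvec(o["orientation"])
d=R.inv().apply(np.array([x,y,z])-o["tcp_pos"]);w=(R.inv()*G).as_rotvec()
print("row",*np.round(d,4),*np.round(w,3),"| dist",np.linalg.norm(d).round(3),"rad",np.linalg.norm(w).round(2),"y-dir",np.degrees(np.arctan2(R.as_matrix()[1,1],R.as_matrix()[0,1])).round(1),"t",round(o["clock"],2),"q",np.round(o["joints"],2))
E
python3 go.py .50 0 .36 -40 0 0
```

```text
row 0.457 -0.4718 -0.0563 -0.002 -0.0 -0.455 | dist 0.659 rad 0.45 y-dir -66.1 t 0.1 q [ 1.04  0.48  0.02  1.56 -0.01  1.11 -0.08]
```

The manual's scale: shifts go in units of 50 mm. Converting my numbers, -0.05 m is -1, 0.05 m is 1.

```bash
for i in 1 2 3; do echo '[[[1,-1,-0.12,0,0,0],[2,-2,-0.24,0,0,0],[3.04,-3.14,-0.38,0,0,0],[3.04,-3.14,-0.38,0,0,0],[3.04,-3.14,-0.38,0,0,0]]]' > next.json && python3 drive.py next.json .085; done; python3 go.py .512 .448 .29 -6 0 0
```

```text
clock: 0.6
tcp_pos: [0.3513, -0.4068, 0.3231]
orientation: [-3.07, -0.66, -0.002]
contact_force: [-0.1, 0.5, -0.3]
grip_width: 0.0852
gripper_force: 0.0
clock: 1.1
tcp_pos: [0.4258, -0.2016, 0.3423]
orientation: [-3.07, -0.661, -0.002]
contact_force: [-0.6, -0.4, -0.8]
grip_width: 0.0848
gripper_force: 0.0
clock: 1.6
tcp_pos: [0.5003, 0.0041, 0.3614]
orientation: [-3.069, -0.661, -0.002]
contact_force: [0.4, -0.4, -0.9]
grip_width: 0.085
gripper_force: 0.0
row 0.1933 -0.3997 0.0723 -0.0 -0.002 -1.042 | dist 0.45 rad 1.04 y-dir -65.7 t 1.6 q [ 0.23  0.16 -0.41  1.87  0.07  1.12 -1.34]
```

```bash
for i in 1 2; do echo '[[[1,-2,0,0,0,0],[1.934,-4,0.2,0,0,0],[1.934,-4,0.2,0,0,0],[1.934,-4,0.2,0,0,0],[1.934,-4,0.2,0,0,0]]]' > next.json && python3 drive.py next.json >/dev/null; done; echo '[[[0,0,0.2,0,0,-0.15],[0,0,0.4,0,0,-0.3],[0,0,0.5,0,0,-0.45],[0,0,0.5,0,0,-0.6],[0,0,0.5,0,0,-0.7]]]' > next.json && python3 drive.py next.json ;  echo '[[[0,0,0.2,0,0,-0.15],[0,0,0.4,0,0,-0.3],[0,0,0.5,0,0,-0.34],[0,0,0.5,0,0,-0.34]]]' > next.json && python3 drive.py next.json;python3 go.py .512 .448 .198 -6 0 0
python3 - <<'E'
from h import *
p,d=r.grab_frame("side");cv2.imwrite("pics/s1.png",p[200:460,180:480])
E
```

```text
clock: 3.1
tcp_pos: [0.514, 0.4422, 0.3149]
orientation: [2.659, 1.673, -0.003]
contact_force: [-0.0, -0.3, -0.9]
grip_width: 0.085
gripper_force: 0.0
clock: 3.5
tcp_pos: [0.5139, 0.4418, 0.2893]
orientation: [-2.343, -2.092, 0.004]
contact_force: [-0.0, 0.2, 0.7]
grip_width: 0.0853
gripper_force: 0.0
row 0.0061 -0.0024 0.0913 -0.002 0.002 -0.008 | dist 0.092 rad 0.01 y-dir -6.5 t 3.5 q [-0.3   0.61 -0.76  1.52  0.43  1.19 -1.24]
```

View pics/s1.png

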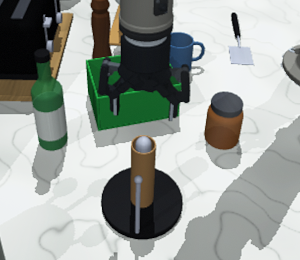

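The gripper hangs open over the core, with finger tips at crop (115,110) and (172,115) and the core top at (142,143). The fingers straddle it across the bar direction, so I descend and grip.

In the tool's units: 0.091 m is 1.82, 0.088 m is 1.76.

```bash
echo '[[[0.12,-0.04,0.8,0,0,-0.008],[0.12,-0.04,1.4,0,0,-0.008],[0.12,-0.04,1.76,0,0,-0.008],[0.12,-0.04,1.82,0,0,-0.008],[0.12,-0.04,1.82,0,0,-0.008]]]' > next.json && python3 drive.py next.json; echo '[[[0,0,0,0,0,0],[0,0,0,0,0,0],[0,0,0,0,0,0],[0,0,0,0,0,0],[0,0,0,0,0,0]]]' > next.json && python3 drive.py next.json .035 30;echo '[[[0,0,0,0,0,0],[0,0,0,0,0,0],[0,0,0,0,0,0]]]' > next.json && python3 drive.py next.json
```

```text
clock: 4.05
tcp_pos: [0.513, 0.449, 0.2004]
orientation: [-2.336, -2.101, -0.0]
contact_force: [0.8, 1.1, 1.4]
grip_width: 0.0849
gripper_force: 0.0
clock: 4.55
tcp_pos: [0.5131, 0.4494, 0.2013]
orientation: [-2.335, -2.102, -0.003]
contact_force: [-1.2, -0.7, 6.3]
grip_width: 0.0443
gripper_force: 30.6
clock: 4.85
tcp_pos: [0.5131, 0.4494, 0.2013]
orientation: [-2.335, -2.102, -0.003]
contact_force: [-1.2, -0.7, 5.9]
grip_width: 0.0443
gripper_force: 30.6
```

In the tool's units: -0.17 m is -3.4, -0.13 m is -2.6.

```bash
echo '[[[0,0,-0.4,0,0,0],[0,0,-1,0,0,0],[0,0,-1.8,0,0,0],[0,0,-2.6,0,0,0],[0,0,-3.4,0,0,0]]]' > next.json && python3 drive.py next.json;echo '[[[0,0,-0.6,0,0,0],[0,0,-0.8,0,0,0],[0,0,-0.8,0,0,0]]]' > next.json && python3 drive.py next.json;
python3 - <<'E'
from h import *
p,d=r.grab_frame("side");cv2.imwrite("pics/s2.png",p[150:460,180:480])
# spindle from bare view, side+top
q=cloud("side",d);s=q[(q[...,2]>.17)&(q[...,2]<.182)&(abs(q[...,0]-.512)<.03)&(abs(q[...,1]-.448)<.03)];print("tip side",len(s),s.mean(0).round(4))
s=q[(q[...,2]>.05)&(q[...,2]<.15)&(abs(q[...,0]-.512)<.025)&(abs(q[...,1]-.448)<.03)]
from scipy.optimize import least_squares
print("spindle",least_squares(lambda x:np.hypot(s[:,0]-x[0],s[:,1]-x[1])-.014,[.512,.44],loss="soft_l1",f_scale=.002).x.round(4),len(s))
E
python3 go.py .50 .145 .30 -74.2 0 0
```

```text
clock: 5.35
tcp_pos: [0.5125, 0.4485, 0.3714]
orientation: [2.335, 2.102, -0.0]
contact_force: [0.6, 1.2, -0.8]
grip_width: 0.0439
gripper_force: 31.0
clock: 5.65
tcp_pos: [0.5128, 0.4492, 0.4112]
orientation: [2.335, 2.102, 0.004]
contact_force: [0.3, -0.0, -0.9]
grip_width: 0.0442
gripper_force: 31.0
tip side 121 [0.5124 0.4509 0.1744]
spindle [0.5123 0.4467] 453
row -0.3032 0.0192 0.1094 0.0 0.0 1.19 | dist 0.323 rad 1.19 y-dir -6.0 t 5.7 q [-0.3   0.53 -0.79  1.36  0.37  1.4  -1.19]
```

View pics/s2.png

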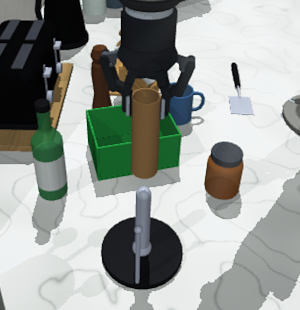

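The core hangs free in the fingers with its bottom at crop (145,175), above the bare spindle tip at (143,190). Next is the tub: tilt the core about 32° along the tub's long axis and release it low.

```bash
echo '[[[-1,0,0.2,0,0,0],[-2,0.2,0.6,0,0,0],[-3,0.8,0.8,0,0,0],[-4,1.2,1,0,0,0],[-4.8,1.4,1,0,0,0]]]' > next.json && python3 drive.py next.json >/dev/null; echo '[[[0,0,0,0,0,0.15],[0,0,0,0,0,0.3],[0,0,0,0,0,0.45],[0,0,0,0,0,0.6],[0,0,0,0,0,0.75]]]' > next.json && python3 drive.py next.json;echo '[[[0,0,0,0,0,0.15],[0,0,0,0,0,0.3],[0,0,0,0,0,0.44],[0,0,0,0,0,0.44]]]' > next.json && python3 drive.py next.json; python3 go.py .573 .165 .35 -74.2 32 195.8;python3 go.py .573 .165 .21 -74.2 32 195.8
```

```text
clock: 6.7
tcp_pos: [0.5545, 0.2117, 0.3578]
orientation: [2.946, 1.091, -0.007]
contact_force: [-0.4, 0.4, -0.1]
grip_width: 0.0442
gripper_force: 31.0
clock: 7.1
tcp_pos: [0.5546, 0.2119, 0.3581]
orientation: [3.111, 0.43, -0.006]
contact_force: [-0.0, 1.1, -0.3]
grip_width: 0.0443
gripper_force: 31.0
row 0.0051 0.0502 0.0082 0.0 -0.555 -0.001 | dist 0.051 rad 0.55 y-dir -74.3 t 7.1 q [-0.04  0.35 -0.55  1.66  0.2   1.19 -1.94]
row 0.0056 0.0501 0.1482 0.0 -0.555 -0.001 | dist 0.156 rad 0.55 y-dir -74.3 t 7.1 q [-0.04  0.35 -0.55  1.66  0.2   1.19 -1.94]
```

```bash
echo '[[[0.1,0.6,0,0,-0.14,0],[0.1,1,0.2,0,-0.28,0],[0.1,1,0.2,0,-0.42,0],[0.1,1,0.2,0,-0.555,0],[0.1,1,0.2,0,-0.555,0]]]' > next.json && python3 drive.py next.json; python3 go.py .573 .165 .21 -74.2 32 195.8
```

```text
clock: 7.6
tcp_pos: [0.5743, 0.1653, 0.3459]
orientation: [2.919, 0.409, -0.845]
contact_force: [0.8, -0.6, -1.0]
grip_width: 0.0442
gripper_force: 31.0
row 0.0715 0.0003 0.1156 -0.001 0.005 0.003 | dist 0.136 rad 0.01 y-dir -74.1 t 7.6 q [-0.06  0.62 -0.49  1.36  0.14  1.77 -1.85]
```

In the tool's units: 0.1156 m is 2.312, 0.08 m is 1.6.

```bash
echo '[[[0.5,0,0.8,0,0,0],[1,0,1.6,0,0,0],[1.43,0,2.312,0,0,0],[1.43,0,2.312,0,0,0],[1.43,0,2.312,0,0,0]]]' > next.json && python3 drive.py next.json;python3 go.py .573 .165 .21 -74.2 32 195.8; python3 - <<'E'
from h import *
p,d=r.grab_frame("side");cv2.imwrite("pics/s3.png",p[130:360,180:480])
E
```

```text
clock: 8.1
tcp_pos: [0.5733, 0.1658, 0.2153]
orientation: [2.923, 0.408, -0.832]
contact_force: [0.6, 0.0, 0.5]
grip_width: 0.0443
gripper_force: 31.0
row 0.0024 0.0007 0.0048 -0.0 -0.004 0.002 | dist 0.005 rad 0.0 y-dir -74.1 t 8.1 q [-0.06  0.73 -0.48  1.48  0.19  1.55 -1.87]
```

View pics/s3.png

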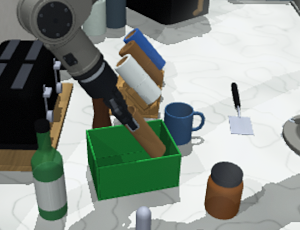

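The core is tilted into the tub: the lower end at crop (155,150) is inside, and the gripper at (115,95) is clear of the rim. I release it here.

In the tool's units: -0.07 m is -1.4, -0.03 m is -0.6.

```bash
echo '[[[0,0,0,0,0,0],[0,0,0,0,0,0],[0,0,0,0,0,0],[0,0,-0.6,0,0,0],[0,0,-1.4,0,0,0]]]' > next.json && python3 drive.py next.json .085; echo '[[[0,0,-1,0,0,0],[0,0,-2,0,0,0],[0,0,-2.6,0,0,0],[0,0,-2.6,0,0,0]]]' > next.json && python3 drive.py next.json; python3 - <<'E'
from h import *
p,d=r.grab_frame("side");a=p[130:360,180:480]
p,d2=r.grab_frame("top");cv2.imwrite("pics/s4.png",np.hstack([a,p[130:360,180:480]]))
E
python3 go.py .58 .0 .42 -96 40 174
```

```text
clock: 8.65
tcp_pos: [0.6084, 0.1753, 0.2741]
orientation: [2.921, 0.406, -0.837]
contact_force: [0.1, 0.1, 0.1]
grip_width: 0.0849
gripper_force: 0.0
clock: 9.05
tcp_pos: [0.6673, 0.192, 0.3657]
orientation: [2.917, 0.406, -0.85]
contact_force: [-0.6, -0.1, -3.1]
grip_width: 0.0849
gripper_force: 0.0
row -0.1419 0.1598 0.0297 0.23 -0.135 0.299 | dist 0.216 rad 0.4 y-dir -74.4 t 9.15 q [-0.36  0.74  0.02  1.05 -0.05  1.91 -1.65]
```

View pics/s4.png

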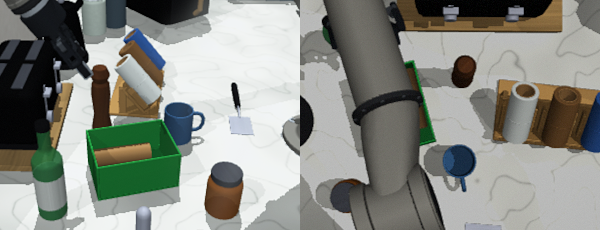

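The left half shows the core lying in the tub at (125,153), with the mill upright at (100,100). The right half shows the white roll undisturbed at (518,112) and the arm covering the tub. Next is the white roll.

```bash
python3 go.py .60 -.15 .34 -96 32 174;  python3 - <<'E'
from h import *
q=cloud("top",np.load("top0.npy"))
for nm,x,y,z in(("mill",.62,-.01,.2),("mug",.415,0,.085),("oil",.7,.27,.1)):
    s=q[(q[...,2]>z)&(q[...,2]<.26)&(abs(q[...,0]-x)<.06)&(abs(q[...,1]-y)<.06)];print(nm,s.mean(0).round(3),s.max(0).round(3))
E
```

```text
row -0.1162 0.3089 0.1097 0.208 0.003 0.314 | dist 0.348 rad 0.38 y-dir -74.4 t 9.15 q [-0.36  0.74  0.02  1.05 -0.05  1.91 -1.65]
mill [ 0.625 -0.008  0.21 ] [0.647 0.012 0.221]
mug [0.417 0.001 0.091] [0.471 0.06  0.102]
oil [0.705 0.28  0.176] [0.744 0.318 0.252]
```

In the tool's units: 0.216 m is 4.32, -0.081 m is -1.62.

```bash
echo '[[[-0.32,0.88,0.24,0.03,0,0.044],[-0.66,1.74,0.52,0.058,0,0.088],[-0.98,2.6,0.86,0.087,0,0.132],[-1.3,3.46,1.2,0.116,0,0.176],[-1.62,4.32,1.54,0.145,0,0.22]]]' > next.json && python3 drive.py next.json; python3 go.py .643 -.154 .26 -96 40 174
```

```text
clock: 9.65
tcp_pos: [0.6189, -0.0472, 0.3443]
orientation: [3.015, 0.019, -0.881]
contact_force: [2.0, -0.4, -0.0]
grip_width: 0.085
gripper_force: 0.0
row 0.0645 0.1074 0.0585 0.067 -0.129 0.096 | dist 0.138 rad 0.17 y-dir -89.3 t 9.65 q [-0.07  0.62  0.09  1.33 -0.04  1.77 -1.54]
```

In the tool's units: 0.107 m is 2.14, 0.09 m is 1.8.

```bash
echo '[[[0.1,0.9,0,0.02,-0.03,0.03],[0.2,1.8,0,0.04,-0.06,0.06],[0.6,2.14,0.4,0.067,-0.1,0.096],[1.2,2.14,1,0.067,-0.129,0.096],[1.29,2.14,1.17,0.067,-0.129,0.096]]]' > next.json && python3 drive.py next.json;python3 go.py .643 -.1536 .237 -96 40 174;python3 go.py .5985 -.149 .1835 -96 40 174;python3 - <<'E'
from h import *
p,d=r.grab_frame("side");a=p[100:330,200:500]
p,d2=r.grab_frame("top");cv2.imwrite("pics/s5.png",np.hstack([a,p[130:360,280:580]]))
E
```

```text
clock: 10.15
tcp_pos: [0.6427, -0.1523, 0.2541]
orientation: [-2.908, 0.152, 1.072]
contact_force: [-0.3, 0.3, -0.7]
grip_width: 0.0847
gripper_force: 0.0
row 0.0114 0.0013 0.0127 -0.002 0.008 0.001 | dist 0.017 rad 0.01 y-dir -96.0 t 10.15 q [ 0.06  0.83  0.14  1.21 -0.05  1.82 -1.48]
row 0.0121 0.0015 0.0824 -0.002 0.008 0.001 | dist 0.083 rad 0.01 y-dir -96.0 t 10.15 q [ 0.06  0.83  0.14  1.21 -0.05  1.82 -1.48]
```

View pics/s5.png

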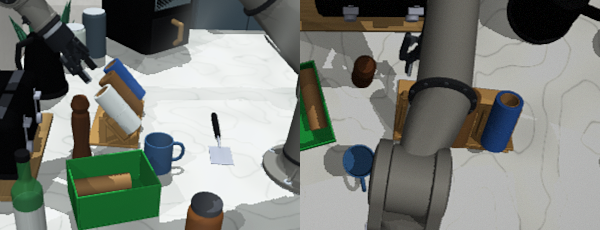

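The gripper points down the roll's axis: fingers at (85,75) in the left half, roll top at (105,90). Reach is fine, so I slide down the axis.

```bash
echo '[[[0.24,0.03,0.2,0,0.008,0],[0.24,0.03,0.6,0,0.008,0],[0.24,0.03,1.1,0,0.008,0],[0.24,0.03,1.56,0,0.008,0],[0.24,0.03,1.64,0,0.008,0]]]' > next.json && python3 drive.py next.json;python3 go.py .5985 -.149 .1835 -96 40 174
```

```text
clock: 10.75
tcp_pos: [0.5994, -0.1494, 0.19]
orientation: [-2.92, 0.153, 1.049]
contact_force: [-0.4, 0.4, -0.2]
grip_width: 0.0854
gripper_force: 0.0
row 0.0034 -0.0003 0.0056 0.001 -0.008 -0.0 | dist 0.007 rad 0.01 y-dir -96.0 t 10.75 q [ 0.06  0.81  0.13  1.39 -0.05  1.63 -1.48]
```

In the tool's units: 0.004 m is 0.08, 0.002 m is 0.04.

```bash
echo '[[[0.04,0,0.08,0,0,0],[0.04,0,0.08,0,0,0]]]' > next.json && python3 drive.py next.json>/dev/null; python3 go.py .5985 -.149 .1835 -96 40 174; echo '[[[0,0,0,0,0,0],[0,0,0,0,0,0],[0,0,0,0,0,0],[0,0,0,0,0,0],[0,0,0,0,0,0]]]' > next.json && python3 drive.py next.json .05 60;echo '[[[0,0,0,0,0,0],[0,0,0,0,0,0]]]' > next.json && python3 drive.py next.json;python3 go.py .5985 -.149 .1835 -96 40 174
```

```text
row 0.0002 -0.0006 0.0038 0.001 -0.011 -0.001 | dist 0.004 rad 0.01 y-dir -96.0 t 10.95 q [ 0.06  0.82  0.13  1.39 -0.05  1.63 -1.48]
clock: 11.45
tcp_pos: [0.6008, -0.1498, 0.1866]
orientation: [-2.922, 0.154, 1.045]
contact_force: [3.8, 1.0, 5.6]
grip_width: 0.0621
gripper_force: 66.0
clock: 11.65
tcp_pos: [0.6008, -0.1499, 0.1866]
orientation: [-2.922, 0.154, 1.045]
contact_force: [3.5, 1.1, 5.5]
grip_width: 0.062
gripper_force: 66.0
row 0.0001 -0.0006 0.0039 0.0 -0.012 -0.001 | dist 0.004 rad 0.01 y-dir -96.0 t 11.65 q [ 0.06  0.82  0.13  1.39 -0.05  1.63 -1.48]
```

```bash
echo '[[[-0.12,0,-0.16,0,0,0],[-0.32,0,-0.38,0,0,0],[-0.64,0,-0.76,0,0,0],[-0.9,0,-1.08,0,0,0],[-0.9,0,-1.08,0,0,0]]]' > next.json && python3 drive.py next.json;python3 go.py .50 -.14 .40 -96 0 174
```

```text
clock: 12.15
tcp_pos: [0.6003, -0.1506, 0.2597]
orientation: [-2.924, 0.156, 1.041]
contact_force: [-0.8, 0.5, -1.0]
grip_width: 0.062
gripper_force: 65.5
row -0.1668 0.0003 -0.0451 0.002 0.684 -0.002 | dist 0.173 rad 0.68 y-dir -96.1 t 12.15 q [ 0.05  0.74  0.14  1.35 -0.04  1.74 -1.48]
```

```bash
echo '[[[-0.68,0,-0.2,0,0.137,0],[-1.36,0,-0.4,0,0.274,0],[-2,0,-0.6,0,0.411,0],[-2.68,0,-0.8,0,0.548,0],[-3.34,0,-0.9,0,0.684,0]]]' > next.json && python3 drive.py next.json;python3 go.py .50 -.14 .40 -96 0 174;python3 - <<'E'
from h import *
p,d=r.grab_frame("side");a=p[50:330,200:500];np.save("s6.npy",d);cv2.imwrite("pics/s6full.png",p)
p,d2=r.grab_frame("top");cv2.imwrite("pics/s6.png",np.hstack([a,p[100:380,280:580]]))
E
```

```text
clock: 12.65
tcp_pos: [0.4989, -0.1393, 0.3983]
orientation: [3.136, -0.166, 0.002]
contact_force: [-0.6, 0.0, -0.4]
grip_width: 0.062
gripper_force: 65.6
row 0.0012 0.0006 -0.0017 0.001 -0.001 -0.001 | dist 0.002 rad 0.0 y-dir -96.1 t 12.65 q [ 0.03  0.13  0.13  1.81 -0.02  1.2  -1.51]
```

View pics/s6.png

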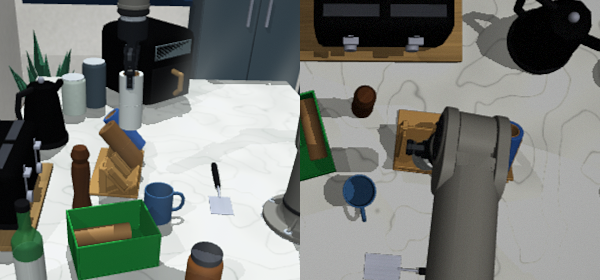

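The left half shows the white roll hanging upright in the gripper at (130,100). The brown and blue rolls are still in the rack, with the mill at (80,175) and the mug at (160,200) untouched. I move to the holder.

```bash
for i in 1 2; do echo '[[[-0.08,-0.8,0,0,0,0],[-0.2,-1.8,-0.1,0,0,0],[-0.3,-2.8,-0.1,0,0,0],[-0.4,-3.8,-0.1,0,0,0],[-0.5,-4.7,-0.1,0,0,0]]]' > next.json && python3 drive.py next.json >/dev/null; done; python3 go.py .512 .448 .41 -6 0 0
```

```text
row 0.001 -0.1129 -0.0056 -0.004 0.009 -1.571 | dist 0.113 rad 1.57 y-dir -96.0 t 13.75 q [-0.54  0.29 -0.2   1.59  0.06  1.27 -2.42]
```

```bash
for i in 1 2 3; do echo '[[[0,0,0,0,0,-0.13],[0,0,-0.02,0,0,-0.26],[0,0,-0.04,0,0,-0.39],[0,0,-0.04,0,0,-0.52]]]' > next.json && python3 drive.py next.json >/dev/null; done; python3 go.py .512 .40 .41 -6 0 0;python3 - <<'E'
from h import *
from scipy.optimize import least_squares
o=r.get_obs();t=o["tcp_pos"];print(t)
for n in("side","top"):
    p,d=r.grab_frame(n);q=cloud(n,d);c=p.astype(int)
    if n=="side":cv2.imwrite("pics/s7.png",p[60:460,180:480])
    z0=t[2]-.175;s=q[(q[...,2]>z0)&(q[...,2]<z0+.085)&(abs(q[...,0]-t[0])<.045)&(abs(q[...,1]-t[1])<.05)&(c.min(-1)>70)]
    print(n,len(s))
    if len(s)<50: continue
    zc=t[2]-.13
    f=lambda x:np.linalg.norm(np.cross(s-[x[0],x[1],zc],(a:=np.array([x[2],x[3],1]))/np.linalg.norm(a)),axis=1)-.032
    x=least_squares(f,[t[0],t[1],0,0],loss="soft_l1",f_scale=.002).x
    print("axis at",x[:2].round(4),"off",(x[:2]-t[:2]).round(4),"tilt deg",np.degrees(x[2:]).round(2),"zmin",np.percentile(s[:,2],1).round(4),"res",np.median(abs(f(x))).round(4))
E
```

```text
row 0.0676 0.0048 0.0005 -0.008 0.003 -0.006 | dist 0.068 rad 0.01 y-dir -6.4 t 14.95 q [-0.35  0.31 -0.44  1.57  0.13  1.29 -0.92]
[0.49969896 0.33332556 0.41074932]
side 1305
axis at [0.4974 0.3319] off [-0.0023 -0.0014] tilt deg [0.98 0.8 ] zmin 0.2367 res 0.0005
top 224
axis at [0.4967 0.3312] off [-0.003  -0.0021] tilt deg [0.82 0.8 ] zmin 0.238 res 0.0002
```

View pics/s7.png

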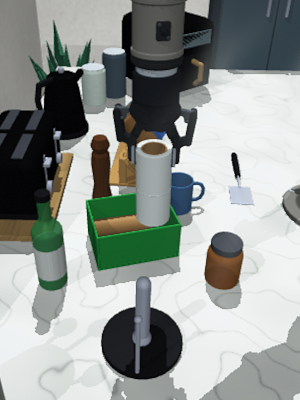

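The roll hangs nearly vertical at crop (153,185), and the bare spindle tip at (143,283) is ahead of it. I move over it and trim the 1° lean.

```bash
cat > ax.py <<'E'
from h import *
from scipy.optimize import least_squares
o=r.get_obs();t=o["tcp_pos"];print(t.round(4),o["contact_force"].round(1))
for n in("side","top"):
    p,d=r.grab_frame(n);q=cloud(n,d);c=p.astype(int);np.save("l.npy",d);cv2.imwrite(f"pics/l_{n}.png",p)
    z0=t[2]-.175;s=q[(q[...,2]>z0)&(q[...,2]<z0+.085)&(abs(q[...,0]-t[0])<.045)&(abs(q[...,1]-t[1])<.05)&(c.min(-1)>70)]
    if len(s)<50: continue
    zc=t[2]-.18
    f=lambda x:np.linalg.norm(np.cross(s-[x[0],x[1],zc],(a:=np.array([x[2],x[3],1]))/np.linalg.norm(a)),axis=1)-.032
    x=least_squares(f,[t[0],t[1],0,0],loss="soft_l1",f_scale=.002).x
    print(n,"bottom",x[:2].round(4),"tilt deg",np.degrees(x[2:]).round(2),"res",np.median(abs(f(x))).round(4))
    if n=="side":
        s=q[(q[...,2]>.05)&(q[...,2]<.17)&(abs(q[...,0]-.512)<.022)&(abs(q[...,1]-.448)<.025)]
        print("spindle",len(s),least_squares(lambda x:np.hypot(s[:,0]-x[0],s[:,1]-x[1])-.014,[.512,.44],loss="soft_l1",f_scale=.002).x.round(4))
E
echo '[[[0.6,0,0,-0.015,0.016,0],[1.4,0,0,-0.015,0.016,0],[2.2,0,0,-0.015,0.016,0],[2.36,0.06,0,-0.015,0.016,0],[2.36,0.06,0,-0.015,0.016,0]]]' > next.json && python3 drive.py next.json;python3 ax.py
```

```text
clock: 15.55
tcp_pos: [0.5158, 0.4517, 0.4104]
orientation: [-2.345, -2.086, -0.023]
contact_force: [-0.3, 0.8, -0.9]
grip_width: 0.0623
gripper_force: 65.9
[0.5158 0.4517 0.4104] [-0.3  0.8 -0.9]
side bottom [0.516  0.4524] tilt deg [ 0.01 -0.07] res 0.0004
spindle 582 [0.5122 0.4468]
top bottom [0.5158 0.4498] tilt deg [-0.03  0.03] res 0.0005
```

The manual's scale: shifts go in units of 50 mm. Converting my numbers, -0.0044 m is -0.088, -0.0033 m is -0.066.

```bash
echo '[[[-0.088,-0.066,0,0,0,0],[-0.088,-0.066,0.4,0,0,0],[-0.088,-0.066,0.8,0,0,0],[-0.088,-0.066,1.2,0,0,0],[-0.088,-0.066,1.6,0,0,0]]]' > next.json && python3 drive.py next.json;echo '[[[0,0,0.5,0,0,0],[0,0,1,0,0,0],[0,0,1.5,0,0,0],[0,0,2,0,0,0],[0,0,2,0,0,0]]]' > next.json && python3 drive.py next.json;python3 ax.py
```

```text
clock: 16.15
tcp_pos: [0.5136, 0.4456, 0.3321]
orientation: [-2.348, -2.084, -0.028]
contact_force: [0.4, -0.4, -1.3]
grip_width: 0.0621
gripper_force: 65.9
clock: 16.65
tcp_pos: [0.5136, 0.4455, 0.2289]
orientation: [-2.348, -2.085, -0.017]
contact_force: [-1.0, -1.2, -1.3]
grip_width: 0.0621
gripper_force: 65.9
[0.5136 0.4455 0.2289] [-1.  -1.2 -1.3]
side bottom [0.5133 0.4453] tilt deg [0.18 0.09] res 0.0004
spindle 358 [0.5097 0.4656]
top bottom [0.5138 0.4459] tilt deg [0.07 0.12] res 0.0005
```

In the tool's units: 0.017 m is 0.34, 0.012 m is 0.24.

```bash
echo '[[[0,0,0.12,0,0,0],[0,0,0.24,0,0,0],[0,0,0.34,0,0,0],[0,0,0.34,0,0,0]]]' > next.json && python3 drive.py next.json;echo '[[[0,0,0.06,0,0,0],[0,0,0.12,0,0,0],[0,0,0.18,0,0,0],[0,0,0.18,0,0,0]]]' > next.json && python3 drive.py next.json
```

```text
clock: 17.15
tcp_pos: [0.5144, 0.4487, 0.2145]
orientation: [-2.345, -2.087, -0.026]
contact_force: [-0.1, 0.0, -1.5]
grip_width: 0.062
gripper_force: 65.9
clock: 17.55
tcp_pos: [0.5141, 0.4486, 0.2059]
orientation: [-2.345, -2.087, -0.024]
contact_force: [-3.2, -1.7, 2.7]
grip_width: 0.0618
gripper_force: 66.5
```

In the tool's units: 0.003 m is 0.06, -0.0012 m is -0.024.

```bash
echo '[[[-0.01,-0.024,0,0,0,0],[-0.01,-0.024,0.06,0,0,0],[-0.01,-0.024,0.06,0,0,0]]]' > next.json && python3 drive.py next.json;echo '[[[0,0,0.06,0,0,0],[0,0,0.06,0,0,0],[0,0,0.06,0,0,0]]]' > next.json && python3 drive.py next.json; echo '[[[0,0,0.06,0,0,0],[0,0,0.06,0,0,0],[0,0,0.06,0,0,0]]]' > next.json && python3 drive.py next.json
```

```text
clock: 17.85
tcp_pos: [0.5132, 0.4482, 0.2025]
orientation: [-2.345, -2.087, -0.025]
contact_force: [-1.7, -2.2, -0.2]
grip_width: 0.0621
gripper_force: 66.2
clock: 18.15
tcp_pos: [0.5133, 0.4483, 0.1995]
orientation: [-2.345, -2.087, -0.025]
contact_force: [-2.3, -4.0, -0.4]
grip_width: 0.062
gripper_force: 66.2
clock: 18.45
tcp_pos: [0.5133, 0.4488, 0.1995]
orientation: [-2.345, -2.087, -0.027]
contact_force: [-6.5, -7.8, 15.7]
grip_width: 0.062
gripper_force: 68.0
```

In the tool's units: -0.0012 m is -0.024, -0.0008 m is -0.016.

```bash
echo '[[[-0.024,-0.016,0,0,0,0],[-0.024,-0.016,0,0,0,0]]]' > next.json && python3 drive.py next.json; echo '[[[-0.024,-0.016,0,0,0,0],[0,0,0,0,0,0],[0,0,0,0,0,0],[0,0,0,0,0,0],[0,0,0,0,0,0]]]' > next.json && python3 drive.py next.json .085; echo '[[[0,0,-0.6,0,0,0],[0,0,-1.4,0,0,0],[0,0,-2.2,0,0,0],[0,0,-3,0,0,0],[0,0,-3,0,0,0]]]' > next.json && python3 drive.py next.json;echo '[[[-1,0,0,0,0,0],[-2,0,0,0,0,0],[-3,0,0,0,0,0],[-4,0,0,0,0,0],[-4,0,0,0,0,0]]]' > next.json && python3 drive.py next.json
python3 - <<'E'
from h import *
from scipy.optimize import least_squares
for n in("side","top"):
    p,d=r.grab_frame(n);q=cloud(n,d);c=p.astype(int);cv2.imwrite(f"pics/f_{n}.png",p)
    s=q[(q[...,2]>.03)&(q[...,2]<.155)&(abs(q[...,0]-.512)<.045)&(abs(q[...,1]-.448)<.045)&(c.min(-1)>70)]
    f=lambda x:np.linalg.norm(np.cross(s-[x[0],x[1],.014],(a:=np.array([x[2],x[3],1]))/np.linalg.norm(a)),axis=1)-.032
    x=least_squares(f,[.512,.448,0,0],loss="soft_l1",f_scale=.002).x
    h=q[(np.hypot(q[...,0]-.512,q[...,1]-.448)<.031)&(np.hypot(q[...,0]-.512,q[...,1]-.448)>.022)&(q[...,2]>.15)][:,2]
    print(n,len(s),x[:2].round(4),np.degrees(x[2:]).round(2),"top z",np.percentile(h,[5,50,95]).round(4))
p=cv2.imread("pics/f_side.png");a=p[100:460,180:480];b=cv2.imread("pics/f_top.png")[100:460,80:580]
cv2.imwrite("pics/f.png",np.hstack([a,b]))
E
```

```text
clock: 18.65
tcp_pos: [0.5129, 0.4482, 0.1994]
orientation: [-2.345, -2.087, -0.03]
contact_force: [-5.9, -5.2, 12.5]
grip_width: 0.0623
gripper_force: 67.6
clock: 19.15
tcp_pos: [0.5127, 0.448, 0.1971]
orientation: [-2.345, -2.087, -0.028]
contact_force: [-0.5, 0.2, 0.9]
grip_width: 0.0849
gripper_force: 0.0
clock: 19.65
tcp_pos: [0.5123, 0.4479, 0.3543]
orientation: [-2.344, -2.086, -0.045]
contact_force: [0.1, -0.7, 0.0]
grip_width: 0.0851
gripper_force: 0.0
clock: 20.15
tcp_pos: [0.4883, 0.2393, 0.3435]
orientation: [2.356, 2.076, 0.022]
contact_force: [1.3, 0.5, 0.0]
grip_width: 0.085
gripper_force: 0.0
side 1356 [0.5135 0.4477] [-0.07 -0.03] top z [0.155  0.1635 0.1652]
top 7 [0.5104 0.4465] [1.13 0.38] top z [0.159 0.163 0.167]
```

View pics/f.png

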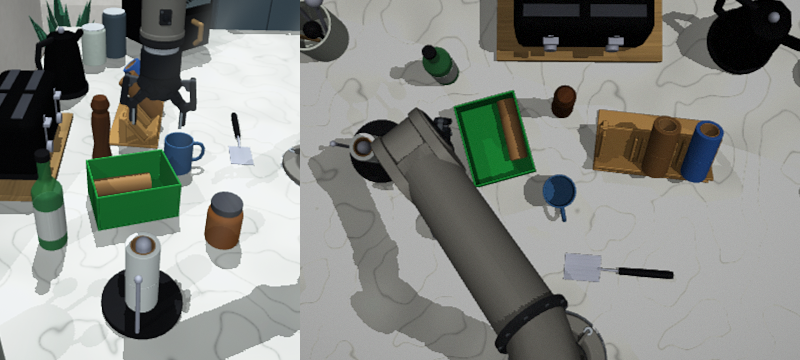

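The roll stands upright on the foot at (142,275), with its top at z ≈ 0.164 m, tilt under 0.1° and its axis on the spindle. The core lies in the tub at (510,130), and the other rolls and items are undisturbed. Handing in.

```bash
echo '[[[0,0,0,0,0,0],[0,0,0,0,0,0]]]' > next.json && python3 drive.py next.json >/dev/null; python3 -c "
from bench import r
print(r.hand_in())"
```

```text
the job is handed in; nothing more can be done
None
```

The job is handed in at about 20 s on the robot's clock: the empty core lies in the green tub, and the white roll stands on the holder, its top measured at 164 mm, which is flush on the foot. The last pictures show the brown and blue rolls and everything else in place; no verdict was returned.

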